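Chill the milk pitcher with a steel ice ball

ROBOT

A 6-joint arm with a two-finger parallel gripper is mounted at the origin on the work surface. World frame = base frame: x ahead of the robot, y to its left, z up, the work surface at z = 0. Lengths are in mm, angles in rad, forces in N, time in s.
With the tool pointing down it reaches from about 400 to 825 mm from the base axis. Payload 7 kg.
Tool frame: the origin (TCP) lies at the very end of the fingers, on their centre line; the grasp point (between the pads) lies 19 mm behind it; z points along the fingers, y is the line along which they close (so a half turn about z gives the same grasp; the last joint's range is limited). The gripper opens to 88 mm and grips with 3 to 60 N. Pads are 19 mm wide; open, the fingers measure 130 mm over their backs; the gripper's body (78 mm by 193 mm) begins 47 mm behind the grasp point.
Start: joints at [-0.937, 0.359, 0.012, 0, -1.224, -0.288], TCP at [228.764, -635.029, 226.561] pointing down, gripper open.
Joint ranges: [-3.07, 3.07], [-1.43, 2.12], [-1.02, 1.25], [-3.03, 1.67], [-3.05, -0], [-3.03, 3.03]. Speed limits (rad/s): [2.39, 2.39, 3.01, 3.14, 3.14, 3.14].

INTERFACE

Orientations are given as a unit quaternion [x, y, z, w].
In Python, from plant import bot gives the robot as it stands. Calls block until the motion is done:
- bot.move_ptp(position, orientation): joint-space move of the TCP to a pose.
- bot.line_to(position, velocity=150, ori=None): straight line of the TCP; ori=None keeps the orientation; velocity is the mean speed in mm/s.
- bot.move_joints(angles): joint-space move.
- bot.move_gripper(opening, force=None): finger opening in mm; force is the grip in N (None keeps the last); returns when the fingers have stopped.
- bot.pause(seconds).
- bot.solve_ik(position, orientation): joint angles nearest the present ones, or None.
- bot.read_state(): the state.
- bot.camera(name): name is "scene" or "side" or "wrist"; returns the picture (420x560x3 uint8, red, green, blue); there is no depth.
- bot.get_calibration(name): a dict with "fx", "fy", "cx", "cy" (pixels), "view" (4x4, takes a point from world to camera coordinates); the wrist camera has in their place "T_tool_cam" (4x4, takes a point from camera to tool coordinates, whose origin is the TCP and whose axes are the flange's). Camera axes: x right, y up, looking along -z (the intrinsics and any distortion apply to the point x, -y, -z); pixel columns grow to the right and rows downward; lengths in mm; the calibration is good to about 2 mm. The wrist camera is an equidistant fisheye: a pixel r from the principal point sees the ray r / f radians off the axis. A picture is of the moment at which its call begins: read the wrist's pose just before it. get_calibration takes no time and is no camera call.
A pose or a line that the arm cannot do raises bot.Unreachable and nothing moves.
- bot.close_job(): hands the job in; it is judged then, once.
The state is a dict: "t": time; "joint_pos": joint angles; "qvel": joint speeds; "tau": joint torques, N m; "tcp_pos": TCP position; "eef_rot": TCP orientation; "contact_force": force on the tool from outside, world axes, zero at the start; "moment": the same for the moment, N m; "width": finger opening in mm; "finger_force": force on a finger pad.
Only numpy, scipy, OpenCV 4.12 (cv2) and the standard library are available. Lean on these libraries where they do the work, as an engineer would, in place of code of your own. Each camera call takes 0.05 s, during which the arm holds its last target. There are 200 camera calls.

TASK

Chill the milk pitcher: take the larger of the two steel ice balls from the wooden rack and lower it gently, well down inside the pitcher, before letting go, never dropping or pressing it hard. Then take the pitcher by its handle, draw it up out of its well and hold it still, leaned over at about 40 degrees with the ball inside and its underside at least 15 cm above the bar. Finish while holding it like that, without putting it down or letting go, and leave the small ball, mug, syrup bottle and tamper where they are.

Things in the scene. Friction and masses are not known exactly. Their poses are not given: they have to be found in the camera images.
- pitcher: Wide stainless steel milk pitcher, an open round pot of outer diameter 112, inner diameter 106, height 76, floor 4 thick (inner depth 72), 240 g give or take a quarter. Origin at the centre of its underside, z up through the mouth. It stands upright in the well, its underside 6 above the bar. Its D-shaped handle points along its own +x; a small lip is at -x.
- pitcher_handle (a point): Middle of the handle's upright bar, 86 from the pitcher's axis and 50 above its underside; axes as the pitcher's. Bar 14 (x) by 12 (y), 44 tall; arms 12 wide, 8 high join its ends to the wall, gap to the wall 23. Pinch from above across the 12 (closing along the pitcher's y). The weight hangs 65 to 80 to the side, so grip firmly (40 to 60 N).
- well: Fixed holder: a flat 140 x 140 x 6 plate carrying a black round collar of outer diameter 128 and inner diameter 118 (3 clearance round the pitcher), collar top 28 above the bar. Origin at the centre of its underside on the bar. Fixed for the episode.
- ball: The larger steel ice ball, diameter 40, about 90 g, origin at its centre. It sits in one of the rack's two ring seats (either one), centre about 47 above the bar. May roll freely.
- small_ball: The smaller steel ice ball, diameter 28, origin at its centre, in the other ring seat, centre about 39 above the bar. Leave alone.
- rack: Fixed dark wooden rack: plate 50 (its x) x 150 (its y) x 10 high with two upright ring seats, outer diameter 30, tops 30 above the bar, 45 either side of the middle along its y. Origin at the centre of its underside on the bar. To clear the small ball let the fingers close along the rack's x.
- mug: White ceramic mug, diameter 80, height 75, handle at its +y; origin at the centre of its underside. Bystander.
- syrup: Amber syrup bottle, diameter 60, height 170, origin at the centre of its underside. Bystander.
- tamper: Dark steel coffee tamper standing on its 58 diameter foot, height 83; origin at the centre of its underside. Bystander.

How it is judged:
By the outcome, as a careful person would: the job done as asked, in the order asked, and still so for the second after the job is handed in, while the arm keeps its last pose, push and grip.
It also fails if it takes over 53 s, if anything falls off the work surface, if the arm or the gripper's body presses on something with over 40 N, if the wrist force passes 120 N, or if a joint passes its speed limit or range.

## Working session

There is one attempt and no reset: what is moved stays moved. The work goes in short steps, each a Python script; the robot and the scene stay as the last script left them, time stands still between calls to the robot, and variables do not carry over. Pictures are saved under pics/ and viewed, at most 10 in all, crops included, and the job is handed in when it is done.

```bash
ls; mkdir -p pics
python3 - <<'E'
from plant import bot
import cv2,numpy as np
np.set_printoptions(suppress=True,precision=3)
a=[]
for n in("scene","side","wrist"):
    im=bot.camera(n); cv2.imwrite(f"pics/{n}0.png",im[:,:,::-1]); c=bot.get_calibration(n); print(n,c)
s=bot.read_state(); print({k:s[k] for k in("t","tcp_pos","eef_rot","width","contact_force")})
E
```

```text
pics
scene {'fx': 404.1809496202199, 'fy': 404.1809496202199, 'cx': 282.3881898338467, 'cy': 208.04423338590487, 'view': array([[    0.581,     0.814,     0.008,  -307.331],
       [   -0.707,     0.499,     0.5  ,   448.263],
       [    0.403,    -0.296,     0.866, -1207.124],
       [    0.   ,     0.   ,     0.   ,     1.   ]])}
side {'fx': 534.3512809046762, 'fy': 534.3512809046762, 'cx': 277.70529809564647, 'cy': 200.39643605413488, 'view': array([[   -0.918,    -0.396,     0.018,   567.26 ],
       [    0.247,    -0.536,     0.808,  -235.678],
       [   -0.31 ,     0.746,     0.59 , -1003.668],
       [    0.   ,     0.   ,     0.   ,     1.   ]])}
wrist {'fx': 325.19226210127806, 'fy': 325.19226210127806, 'cx': 277.65958694825343, 'cy': 208.2571567942402, 'T_tool_cam': array([[  -0.001,    0.962,    0.272,   73.031],
       [   1.   ,    0.001,    0.   ,    0.638],
       [   0.   ,    0.272,   -0.962, -156.474],
       [   0.   ,    0.   ,    0.   ,    1.   ]])}
{'t': 0.15, 'tcp_pos': array([ 228.626, -634.74 ,  225.842]), 'eef_rot': array([-0.172,  0.985,  0.001, -0.   ]), 'width': 87.64755724186489, 'contact_force': array([-0.053,  0.564, -0.418])}
```

View pics/scene0.png

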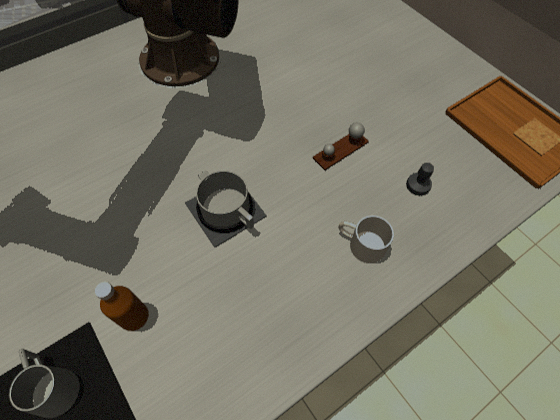

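View pics/side0.png

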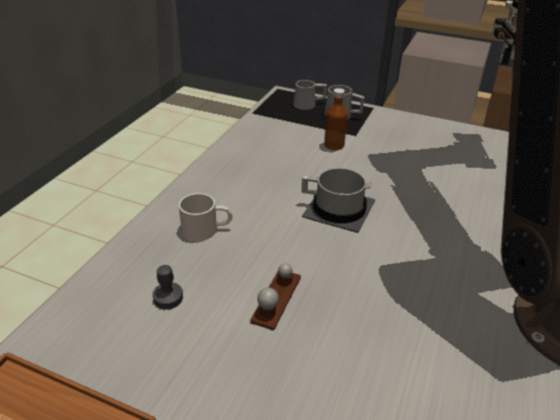

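Scene view: pitcher at (222,195) with its handle toward (247,220), large ball (357,132), small ball (329,151). Side view: large ball (268,299), small ball (285,271), pitcher rim centre (341,183) with its handle at (307,185). Next I triangulate these.

```bash
cat > h.py <<'E'
from plant import bot
import cv2,numpy as np
from scipy.spatial.transform import Rotation as R
np.set_printoptions(suppress=True,precision=2)
def ray(name,px,pose=None):
    c=bot.get_calibration(name); u=np.array([px[0]-c['cx'],px[1]-c['cy']])/c['fx']
    if name=='wrist':
        r=np.hypot(*u); d=np.array([*(u*np.sinc(r/np.pi)),np.cos(r)])
    else: d=np.array([*u,1.])
    d=d*[1,-1,-1]
    if name=='wrist':
        T=np.eye(4);T[:3,:3]=R.from_quat(pose[1]).as_matrix();T[:3,3]=pose[0];M=T@c['T_tool_cam']
    else: M=np.linalg.inv(c['view'])
    d=M[:3,:3]@d
    return M[:3,3],d/np.linalg.norm(d)
def onz(name,px,z,pose=None):
    o,d=ray(name,px,pose); return o+d*(z-o[2])/d[2]
def tri(rs):
    A=sum(np.eye(3)-np.outer(d,d) for o,d in rs); b=sum((np.eye(3)-np.outer(d,d))@o for o,d in rs)
    return np.linalg.solve(A,b)
def down(yaw): # tool down, closing axis y at world angle yaw
    y=np.array([np.cos(yaw),np.sin(yaw),0]); z=np.array([0,0,-1.]); return R.from_matrix(np.c_[np.cross(y,z),y,z]).as_quat()
def shot(tag):
    s=bot.read_state(); p=(np.array(s['tcp_pos']),np.array(s['eef_rot'])); im=bot.camera('wrist')
    cv2.imwrite(f'pics/{tag}.png',im[:,:,::-1]); np.savez(f'pics/{tag}.npz',p=p[0],q=p[1]); return im,p
E
python3 - <<'E'
from h import *
for n,a,b in(("ball",(357,131),(268,299)),("small",(329,151),(285,271)),("rim",(222,190),(341,181)),("handle",(247,216),(306,184)),("syr",(105,290),(338,93))):
    print(n,tri([ray('scene',a),ray('side',b)]),onz('scene',a,50),onz('side',b,50))
for n,p in(("rackA",(313,158)),("rackB",(361,137)),("tamper",(420,185)),("mug",(373,250))): print(n,onz('scene',p,0))
for a in (0,.785,1.57): 
  s=bot.read_state()
E
```

```text
ball [545.19 217.23  44.3 ] [548.97 213.49  50.  ] [542.51 221.78  50.  ]
small [548.79 126.06  34.39] [557.69 117.14  50.  ] [542.56 141.08  50.  ]
rim [ 526.51 -158.03   82.49] [ 504.8  -151.05   50.  ] [ 539.81 -203.66   50.  ]
handle [ 603.82 -142.79   62.08] [ 593.9  -141.49   50.  ] [ 612.3  -155.99   50.  ]
syr [ 633.78 -440.96  163.18] [ 572.35 -460.6    50.  ] [ 702.67 -677.93   50.  ]
rackA [524.28  98.91   0.  ]
rackB [542.53 243.91   0.  ]
tamper [739.71 262.47   0.  ]
mug [802.82  52.39   0.  ]
```

Run:
```python
from h import *
yaw=np.arctan2(-(545.19-548.79),217.2-126.1)  # rack x angle approx, refined below
d=np.array([548.79,126.06])-np.array([545.19,217.23]); yaw=np.arctan2(d[1],d[0])+np.pi/2
print(yaw)
for y in(yaw,yaw+np.pi): 
    print(bot.solve_ik([546,217,210],down(y)), bot.solve_ik([570,-150,260],down(y)))
```

```text
0.039466169919987415
[ 0.71  0.23 -0.21  0.   -1.13  2.47] None
[ 0.71  0.23 -0.21  0.   -1.13 -0.67] [ 0.07  0.2  -0.13  0.   -1.24 -0.03]
```

Run:
```python
from h import *
q=down(np.pi+.04)
bot.move_ptp([545,-150,270],q); bot.pause(.2); shot('wp')
bot.move_ptp([546,200,210],q); bot.pause(.2); shot('wb')
s=bot.read_state(); print(s['t'],s['tcp_pos'],s['contact_force'])
a=np.hstack([cv2.imread('pics/wp.png'),cv2.imread('pics/wb.png')]); cv2.imwrite('pics/w1.png',cv2.resize(a,(800,300),interpolation=cv2.INTER_AREA))
```

```text
4.0667 [546.32 199.11 210.23] [ 0.58 -0.22  0.12]
```

View pics/w1.png

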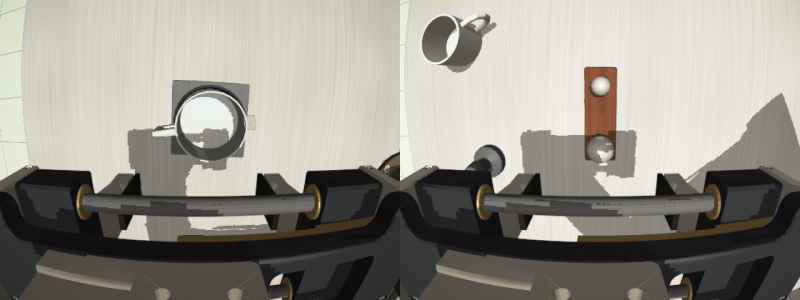

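Left view: pitcher rim centre near native pixel (295,176), handle at (224,182). Right view: large ball near (280,208), small ball near (280,120), on the red rack. I'll enlarge both with fitted contours.

Run:
```python
from h import *
def load(t):
    z=np.load(f'pics/{t}.npz'); return cv2.imread(f'pics/{t}.png'),(z['p'],z['q'])
im,pb=load('wb')
hsv=cv2.cvtColor(im,cv2.COLOR_BGR2HSV)
m=cv2.inRange(hsv,(0,90,30),(20,255,255)); m[260:]=0
m=cv2.morphologyEx(m,cv2.MORPH_OPEN,np.ones((3,3)))
c=max(cv2.findContours(m,0,2)[0],key=cv2.contourArea)
P=np.array([onz('wrist',p[0],10,pb)[:2] for p in c],np.float32)
print('rack',cv2.minAreaRect(P))
g=cv2.medianBlur(cv2.cvtColor(im,cv2.COLOR_BGR2GRAY),3)
for r0,r1,a,b in((100,140,10,22),(180,236,12,28)):
    h=cv2.HoughCircles(g[r0:r1,240:320],cv2.HOUGH_GRADIENT,1,40,param1=100,param2=8,minRadius=a,maxRadius=b)
    if h is not None:
        for x,y,r in h[0][:1]: print(x+240,y+r0,r,onz('wrist',(x+240,y+r0),47 if r0>150 else 39,pb))
ip,pp=load('wp')
out=np.hstack([cv2.resize(ip[105:255,190:390],None,fx=2,fy=2),cv2.resize(im[90:240,190:390],None,fx=2,fy=2)])
cv2.imwrite('pics/w2.png',out)
```

```text
rack ((544.8497314453125, 161.09640502929688), (48.66361999511719, 124.29740905761719), 2.1645870208740234)
281.5 119.5 13.0 [545.37 127.11  39.  ]
278.5 207.5 20.7 [544.99 215.89  47.  ]
```

View pics/w2.png

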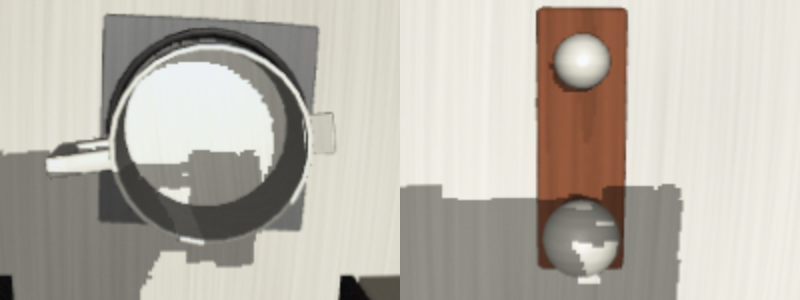

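Run:
```python
from h import *
from scipy.optimize import least_squares
z=np.load('pics/wp.npz'); p=(z['p'],z['q'])
f=lambda x,y,h: onz('wrist',(190+x/2,105+y/2),h,p)[:2]
rim=np.array([f(x,y,82) for x,y in((109,138),(311,138),(208,43),(202,242),(136,73),(280,73))])
s=least_squares(lambda v:np.hypot(*(rim-v[:2]).T)-v[2],[526,-158,56]).x
print('rim',s,np.hypot(*(rim-s[:2]).T))
for n,x,y,h in(('hend',47,165,78),('lip',334,132,80),('harm',105,155,78)):
    q=f(x,y,h);d=q-s[:2];print(n,q,np.hypot(*d),np.degrees(np.arctan2(d[1],d[0])))
for c in((280.5,209,47),(281,120.5,39)):
    z=np.load('pics/wb.npz');print(onz('wrist',c[:2],c[2],(z['p'],z['q'])))
pl=[f(x,y,6) for x,y in((105,14),(318,26),(302,230),(99,221))]; print('well',np.mean(pl,0),pl)
```

```text
rim [ 526.65 -160.83   54.89] [54.47 55.36 54.99 54.89 55.47 54.19]
hend [ 615.94 -146.09] 90.49597876810887 9.373389681443497
lip [ 458.52 -171.23] 68.91758243182616 -171.32547510407846
harm [ 583.52 -152.72] 57.442085684242514 8.121072400348334
[542.89 217.41  47.  ]
[545.83 128.13  39.  ]
well [ 524.6  -160.96] [array([ 592.95, -230.71]), array([ 455.38, -229.56]), array([455.5 , -91.14]), array([594.57, -92.42])]
```

Run:
```python
from h import *
q=down(np.pi+.03); b=[544,217]
bot.move_gripper(72,15)
bot.move_ptp([*b,120],q); bot.line_to([*b,38],100)
f=bot.read_state()['contact_force']; print(f)
bot.move_gripper(30,15); s=bot.read_state(); print(s['width'],s['finger_force'],s['contact_force'])
if s['width']>36:
    bot.line_to([*b,60],40); bot.line_to([*b,170],150); bot.pause(.2)
    s=bot.read_state(); print(s['t'],s['width'],s['tcp_pos'],s['contact_force']-f)
    shot('wg')
im=cv2.imread('pics/wg.png'); cv2.imwrite('pics/side1.png',bot.camera('side')[:,:,::-1])
cv2.imwrite('pics/wgc.png',np.hstack([cv2.resize(im,(400,300)),cv2.resize(cv2.imread('pics/side1.png')[100:370,180:540],(400,300))]))
```

```text
[-0.23  0.08 -0.04]
39.230475431307624 15.000316500663757 [-3.68  0.91  3.74]
8.4583 39.26599253100203 [543.59 216.7  168.88] [ 0.51 -0.5  -0.61]
```

View pics/wgc.png

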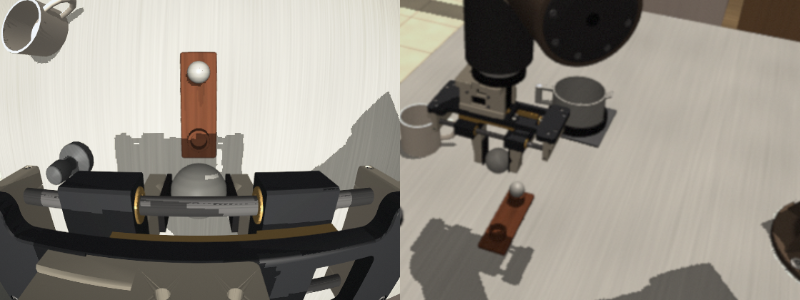

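The ball is between the fingers (wrist view near native (280,260), side view near (268,244)). The small ball is still in its seat. I'll check how it sits in the grip before carrying it.

Run:
```python
from h import *
z=np.load('pics/wg.npz'); p=(z['p'],z['q'])
im=cv2.imread('pics/side1.png'); cr=im[205:275,230:320]
g=cv2.cvtColor(cr,cv2.COLOR_BGR2GRAY)
print(onz('side',(268,244),178),onz('side',(268,244),170))
w=cv2.imread('pics/wg.png')[210:310,200:360]
cv2.imwrite('pics/b2.png',np.hstack([cv2.resize(cr,(400,311),interpolation=cv2.INTER_CUBIC),cv2.resize(w,(400,311))]))
```

```text
[545.42 217.44 178.  ] [549.16 208.97 170.  ]
```

View pics/b2.png

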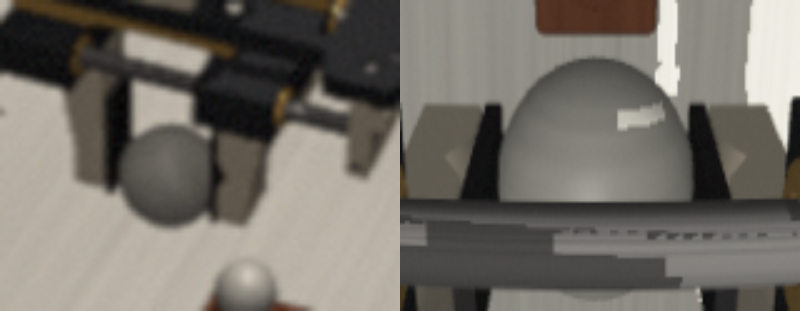

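Ball centred between the pads, about 9 mm above the tips, as planned. Now to lower it into the pitcher.

Run:
```python
from h import *
q=down(np.pi+.03); c=[526.3,-160.9]
bot.move_ptp([*c,170],q); bot.line_to([*c,60],120); bot.pause(.3)
s=bot.read_state(); f=s['contact_force']; print(s['tcp_pos'],s['width'],f)
z=32
bot.line_to([*c,z],40); bot.pause(.1)
while z>18.5:
    s=bot.read_state(); d=s['contact_force']-f
    print(z,s['tcp_pos'],d)
    if np.abs(d[2])>2: break
    z-=1; bot.line_to([*c,z],20)
print(s['t'])
```

```text
[ 526.52 -160.91   60.48] 39.01355516016963 [-0.39  0.79 -1.66]
32 [ 526.52 -160.9    32.27] [-0.03 -1.64  1.14]
31 [ 526.33 -160.9    31.09] [ 1.64 -0.43 -0.03]
30 [ 526.24 -160.88   29.94] [ 0.5  -0.61  1.51]
29 [ 526.23 -160.91   28.9 ] [ 0.31 -0.97  0.66]
28 [ 526.22 -160.91   27.92] [ 0.37 -1.02  1.08]
27 [ 526.25 -160.89   26.92] [ 0.51 -1.91  0.28]
26 [ 526.23 -160.92   25.93] [ 1.16 -0.57  0.52]
25 [ 526.24 -160.89   24.9 ] [-0.86 -0.76  0.96]
24 [ 526.23 -160.9    23.91] [ 0.54 -0.93  1.54]
23 [ 526.21 -160.89   22.91] [ 0.59 -0.24  1.43]
22 [ 526.22 -160.91   21.9 ] [ 1.53 -1.42  0.96]
21 [ 526.48 -160.94   21.24] [0.04 0.44 4.12]
15.0333
```

Run:
```python
from h import *
c=[526.3,-160.9]
bot.move_gripper(50); s=bot.read_state(); print(s['width'],s['contact_force'])
bot.line_to([*c,110],80); bot.line_to([*c,230],200); shot('wr')
s=bot.read_state(); print(s['t'],s['tcp_pos'])
a=np.radians(8.9); x=np.array([np.cos(a),np.sin(a),0]); h=np.array([*c,0])+85*x
yp=np.array([-x[1],x[0],0])
for sg in(1,-1):
    q=down(a+sg*np.pi/2); q2=(R.from_rotvec(-np.radians(40)*yp)*R.from_quat(q)).as_quat()
    print(h,bot.solve_ik([h[0],h[1],37],q),bot.solve_ik([h[0],h[1],300],q2),bot.solve_ik([h[0],h[1],370],q2),R.from_quat(q2).apply([0,0,1]))
im=cv2.imread('pics/wr.png'); cv2.imwrite('pics/wrc.png',im[60:300])
```

```text
50.2860380214062 [-0.34 -0.28 -0.29]
17.575 [ 525.33 -160.76  228.23]
[ 610.28 -147.75    0.  ] [ 0.07  0.46 -0.31  0.   -0.8  -1.49] [ 0.01 -0.08 -0.46 -0.2  -0.5  -1.28] [ 0.01 -0.13 -0.36 -0.15 -0.65 -1.34] [ 0.64  0.1  -0.77]
[ 610.28 -147.75    0.  ] [ 0.07  0.46 -0.31  0.   -0.8   1.65] [ 0.01 -0.08 -0.46 -0.2  -0.5   1.86] [ 0.01 -0.13 -0.36 -0.15 -0.65  1.8 ] [ 0.64  0.1  -0.77]
```

View pics/wrc.png

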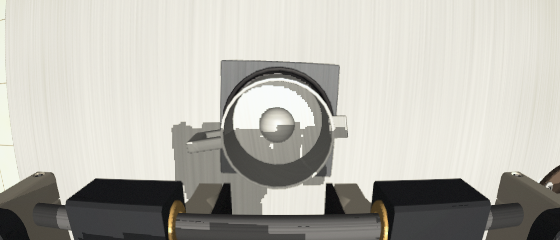

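The ball rests inside the pitcher, near (277,185), and the handle's end is near (187,207). I'll go above the handle and check the alignment.

Run:
```python
from h import *
z=np.load('pics/wr.npz'); e=onz('wrist',(187,207),78,(z['p'],z['q']))[:2]; d=e-[526.3,-160.9]; print(e,np.hypot(*d),np.degrees(np.arctan2(*d[::-1])))
a=np.radians(8.9)
bot.move_ptp([610.3,-147.7,170],down(a+np.pi/2)); bot.pause(.2); im,p=shot('wh'); print(p,bot.read_state()['t'])
im=cv2.imread('pics/wh.png')[130:330,180:380]; cv2.imwrite('pics/whc.png',cv2.resize(im,(600,600)))
```

```text
[ 616.17 -145.18] 91.23702937864637 9.922183665249467
(array([ 610.24, -147.73,  170.27]), array([-0.08,  1.  , -0.  ,  0.  ])) 19.1333
```

View pics/whc.png

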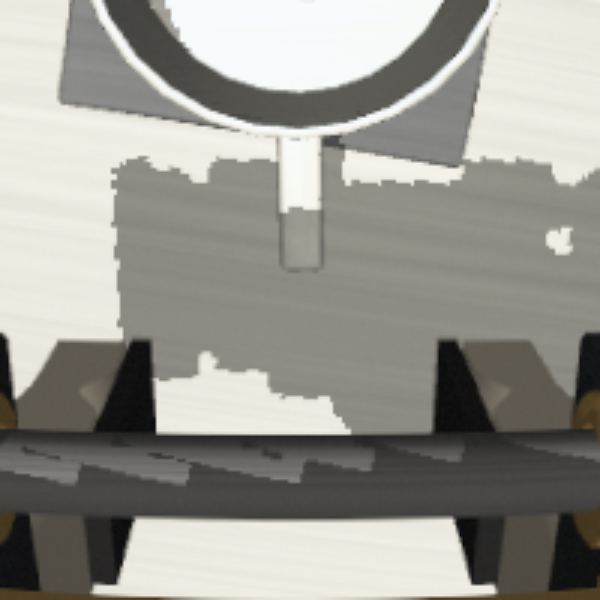

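Run:
```python
from h import *
z=np.load('pics/wh.npz'); p=(z['p'],z['q'])
for x,y,h in((301.5,270,78),(300.5,137,78)):
    e=onz('wrist',(180+x/3,130+y/3),h,p)[:2]; d=e-[526.3,-160.9]; print(e,np.hypot(*d),np.degrees(np.arctan2(*d[::-1])))
```

```text
[ 616.65 -143.83] 91.94573134213384 10.70091846308095
[ 581.06 -149.73] 55.89034706744903 11.532471956214096
```

Run:
```python
from h import *
a=np.radians(9.3); q=down(a+np.pi/2); h=[609.6,-145.3]
bot.line_to([*h,110],120,q); bot.line_to([*h,37],80); s=bot.read_state(); print(s['contact_force'])
bot.move_gripper(5,58); s=bot.read_state(); print(s['width'],s['finger_force'],s['contact_force'],s['tcp_pos'])
if 9<s['width']<16:
    for z in(45,60,110):
        bot.line_to([*h,z],50); s=bot.read_state(); print(s['t'],s['tcp_pos'],s['width'],s['contact_force'],s['moment'])
    cv2.imwrite('pics/side2.png',cv2.resize(bot.camera('side')[60:260,200:460,::-1],(780,600)))
```

```text
[-0.03  0.4  -0.08]
11.60304213200657 57.92870505480096 [-0.92 -1.73  0.27] [ 609.47 -145.56   37.07]
21.85 [ 609.46 -145.48   45.33] 11.382591464165394 [-0.81 -2.82 -1.18] [-1.05  0.2   0.2 ]
22.3 [ 610.   -144.93   60.53] 11.885496024124057 [ 1.17 -0.37 -3.4 ] [-0.01 -0.33  0.07]
23.45 [ 609.31 -145.27  109.57] 11.50338278859625 [ 0.44  0.53 -3.15] [ 0.02 -0.3  -0.06]
```

View pics/side2.png

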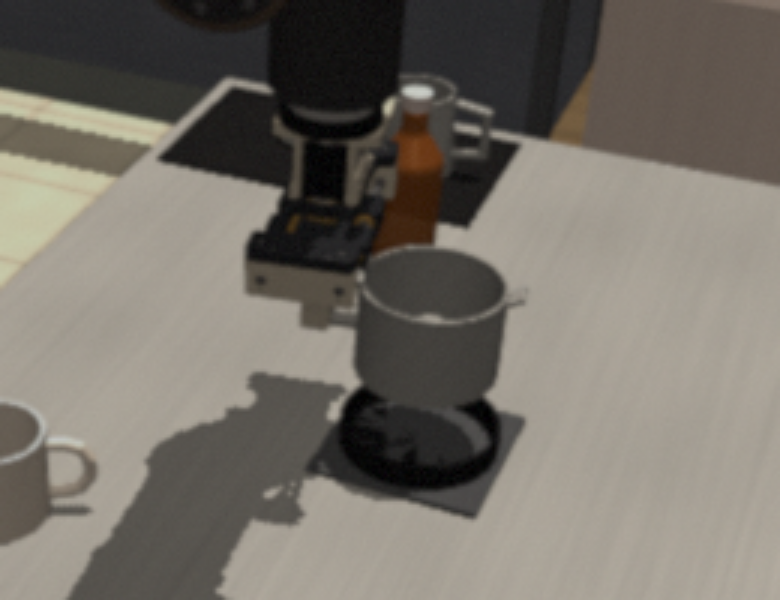

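The pitcher is clear of its well, hanging level, with the ball visible inside near (430,318) in the crop. Measured weight is about 3.2 N. Now I raise it and lean it lip-down.

Run:
```python
from h import *
a=np.radians(9.3); q=R.from_quat(down(a+np.pi/2)); yp=np.array([-np.sin(a),np.cos(a),0])
tilt=lambda t:(R.from_rotvec(-np.radians(t)*yp)*q).as_quat()
h=[609.6,-145.3]
bot.line_to([*h,290],90)
for t,z in((10,295),(20,305),(30,315),(40,325)):
    bot.line_to([*h,z],10,tilt(t)); s=bot.read_state(); print(s['t'],s['tcp_pos'],s['width'],s['contact_force'],s['moment'])
bot.pause(1); s=bot.read_state()
print(s['t'],s['qvel'],np.degrees(np.arccos(-R.from_quat(s['eef_rot']).as_matrix()[2,2])))
A=cv2.resize(bot.camera('side')[:,:,::-1],(400,300)); B=cv2.resize(bot.camera('wrist')[:,:,::-1],(400,300)); 
S=cv2.resize(bot.camera('side')[0:270,180:540,::-1],(400,300))
cv2.imwrite('pics/fin.png',np.hstack([S,B]))
```

```text
26.3 [ 609.47 -145.35  295.12] 11.959591795784846 [-0.23 -0.01 -2.99] [-0.11  0.42  0.01]
27.45 [ 609.75 -145.28  304.89] 11.75930691553007 [-0.29 -0.33 -4.16] [-0.23  1.27 -0.01]
28.6 [ 609.76 -145.28  315.  ] 11.970769357182435 [ 0.3  -0.09 -2.8 ] [-0.3   2.01  0.01]
29.75 [ 609.79 -145.31  325.06] 11.616235294490728 [ 0.61  0.26 -4.89] [-0.48  2.76 -0.05]
30.75 [ 0. -0.  0.  0. -0. -0.] 39.999551064690515
```

View pics/fin.png

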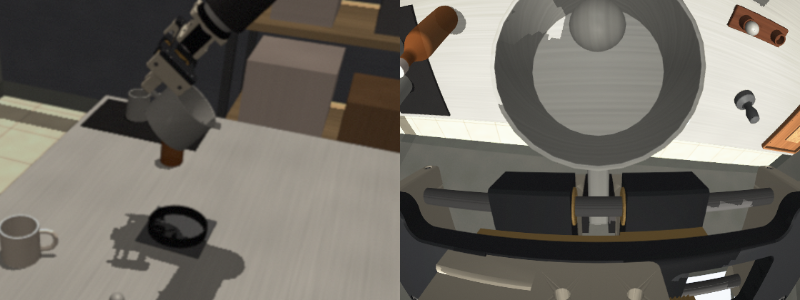

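The wrist view shows the ball inside against the lip-side wall, near (598,25). The rim spans about x = 495 to 706, and the small ball is still on the rack. I'll check for slip in the grip by projecting the expected rim points.

Run:
```python
from h import *
c=bot.get_calibration('wrist'); Ti=np.linalg.inv(c['T_tool_cam'])
def px(P):
    p=(Ti@[*P,1])[:3]*[1,-1,-1]; th=np.arctan2(np.hypot(p[0],p[1]),p[2]); u=p[:2]/np.hypot(p[0],p[1])*th*c['fx']
    return (u+[c['cx'],c['cy']])/1.4+[400,0]
for sl in(-8,-4,0,4,8):
    t=np.radians(sl); f=lambda X,y,z:(X*np.cos(t)-(z+19)*np.sin(t),y,-19+X*np.sin(t)+(z+19)*np.cos(t))
    print(sl,px(f(29,0,-45)),px(f(85,56,-45)),px(f(85,-56,-45)),'floor near',px(f(32,0,27)),'floor far',px(f(138,0,27)))
s=bot.read_state(); print(s['t'],s['width'],s['finger_force'])
```

```text
-8 [597.24 183.91] [717.5   76.95] [477.09  77.38] floor near [597.66 131.1 ] floor far [597.48  -7.38]
-4 [597.25 178.88] [712.16  72.19] [482.49  72.6 ] floor near [597.68 134.09] floor far [597.53  -0.09]
0 [597.26 174.06] [707.08  68.66] [487.63  69.05] floor near [597.69 137.25] floor far [597.58   7.27]
4 [597.27 169.49] [702.29  66.23] [492.48  66.61] floor near [597.71 140.56] floor far [597.62  14.69]
8 [597.29 165.21] [697.8   64.79] [497.04  65.14] floor near [597.72 144.01] floor far [597.66  22.16]
30.9 11.576590022496351 57.93471571058035
```

```bash
python3 -c "
from plant import bot
print(bot.close_job())"
```

```text
the job is handed in; nothing more can be done
None
```

The job is handed in: the large ball sits inside the pitcher, which the arm holds by its handle at about 40–43° (allowing for up to about 3° of grip slip), its underside roughly 20 cm above the bar. I moved none of the other items, and the clock read about 31 s of the 53 s.

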